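# Open the weight case by its hidden push catch

## Task

Open the grey calibration-weight case: feel along the blue ledge at its front with the shut fingertips, touching lightly, until they drop into the hidden recess, then press the catch there so that the lid springs loose. Then push the white lid by its dark grip straight back, away from the ledge, until it is fully open; treat the case gently (the ledge cracks above 35 N), keep the brass weights standing in their nests and leave the other things on the bench where they are.

Things in the scene. Friction and masses are not known exactly. Their poses are not given: they have to be found in the camera images.
- case: Fixed grey weight case, 176 deep (x) x 256 wide (y) x 69 mm high. Origin: centre of its underside; x from front to back, y left along the ledge, z up. Front: level blue ledge, x -85 to -45, y -104 to +104 mm, top 40 mm up, between end cheeks that rise 12 mm above it; behind it a grey wall, then the chest with the lid.
- ledge_mid (a point): Middle of the blue ledge's top face (case x -65, y 0, z 40 mm), axes as the case. A 44 mm long part of the ledge, full depth, is a trapdoor that looks like the rest; its centre lies within 80 mm either side of this point, is not given and must be felt. It yields from 2.3 N and sinks 6 mm at 3 N onto the catch (the recess, end walls rigid). The rest of the ledge is rigid and cracks above 35 N.
- catch (a joint): Travel of the sprung catch under the trapdoor, m: 0 at rest, 0.007 at most. Moves when the trapdoor is pushed with 7 to 8 N in all; at about 0.003 (trapdoor 9 mm down, 10 to 12 N in all) it frees the lid. Springs back when let go.
- lid (a joint): Opening of the sliding lid, m: below 0.002 while locked (it does not give then), springs to about 0.015 when the catch frees it, 0.095 fully open at its stop. Slides along case +x, away from the ledge, against 1.5 N of friction, and stays where it is left.
- lid_grip (a point): Centre of the dark grip bar on the white lid: 14 mm thick (case x), 60 mm long (case y), 28 mm high, on the lid's top face (64.5 mm above the bench). With the lid shut at case x 5, y 0, z 78.5 mm; moves with the lid; axes as the case. 41 mm of flat lid lies in front of it.
- weight_0_mid (a point): Larger brass calibration weight, 29 mm wide, 44 mm high, standing in a 14 mm deep nest inside the case under the lid; centre, half-way up.
- weight_1_mid (a point): Smaller brass calibration weight, 23 mm wide, 35 mm high, standing in a nest inside the case under the lid; centre, half-way up.
- beaker_0_mid (a point): Loose clear glass beaker, 66 mm wide, 80 mm high, a bystander; centre.
- sample_jar_1_mid (a point): Loose cream sample jar with white lid, 57 mm wide, 67 mm high, a bystander; centre.
- stopwatch_mid (a point): Loose dark stopwatch lying flat, 73 x 58 x 14 mm, a bystander; centre.
- petri_dish_mid (a point): Loose petri dish, 67 mm wide, 15 mm high, a bystander; centre.

How it is judged:
On the way:
1. the catch is pressed through the hidden recess until it lets the lid go (value of joint catch above 0.002 m and value of joint lid below 0.05 m).
At the end, for the whole second after the job is handed in: The lid stands fully open (at least 85 of its 95 mm), the catch is let go (back within 1 mm), and both brass weights stand upright (within 0.2 rad) in their nests, within 12 mm of where they were (value of joint lid above 0.085 m and value of joint catch below 0.001 m and angle between each of weight_0_mid, weight_1_mid's own z axis and vertical below 0.2 rad and distance of each of weight_0_mid, weight_1_mid from where it was at the start of the episode below 0.012 m); the robot touches nothing.
It fails at once if before the lid has sprung loose, the fingers press on anything with more than 35 N (contact force between the fingers and anything else above 35 N and value of joint lid below 0.006 m).
It fails at once if a brass weight is tipped (angle between any of weight_0_mid, weight_1_mid's own z axis and vertical above 0.5 rad).
It fails at once if a bystander is moved by more than 30 mm (distance of any of beaker_0_mid, sample_jar_1_mid, stopwatch_mid, petri_dish_mid from where it was at the start of the episode above 0.03 m).
It also fails if it takes over 72 s, if anything falls off the work surface, if the arm or the gripper's body presses on something with over 40 N, if the wrist force passes 120 N, or if a joint passes its speed limit or range.

## Robot

A 6-joint arm with a two-finger parallel gripper is mounted at the origin on a cart in front of the work surface, level with it; the furniture and walls round the work are solid. World frame = base frame: x ahead of the robot, y to its left, z up, the work surface at z = 0. Lengths are in m, angles in rad, forces in N, time in s.
With the tool pointing down it reaches from about 0.275 to 0.875 m from the base axis. Payload 12.5 kg.
Tool frame: the origin (TCP) lies on the centre line of the jaws, within the pads' length; the fingertips stand 14 mm ahead of it and the grasp point (between the pads) lies 5 mm behind it; x points along the fingers, z is the direction in which the jaws open and shut, and the axes are right-handed (so a half turn about x gives the same grasp; the last joint's range is limited). The gripper opens to 85 mm and grips with 20 to 120 N. Pads are 22 mm wide; open, the fingers measure 114 mm over their backs; the gripper's body (76 mm by 85 mm) begins 54 mm behind the grasp point. The pads swing forward as they close: fully open they stand 13 mm farther back than shut.
Start: joints at [1.241, 0.351, 1.652, -0, 1.139, -0.085], TCP at [0.133, 0.534, 0.245] pointing down, gripper open.
Joint ranges: [-2.75, 2.75], [-0.79, 2.1], [0.01, 2.65], [-1.57, 4.71], [0.07, 3.14], [-2.87, 2.87]. Speed limits (rad/s): [2.22, 2.22, 2.79, 3.14, 3.14, 3.14].

## Interface

Orientations are given as a unit quaternion [x, y, z, w].
In Python, from workcell import sense, cams, arm gives the robot as it stands.
- The arm moves only by the tool servo_tool, never from a script. Its argument "motion" is one flat list of numbers, 7 for each row, row after row: the finger opening in mm, from 0 to 85.4, then the shift along the tool's x, y, z in mm, then the turn, a rotation vector about the tool's x, y, z in units of 8 degrees (1.0 is 8 degrees). A call has exactly 8 rows; each row is the pose to reach, as a shift and turn from the pose commanded when the call began, along the tool's axes at that moment; what a row does not reach only later rows make up. A row lasts 1/10 s, in which the tool goes at most 50 mm and 8.59 degrees, less where a joint would pass 70% of its speed; a pose out of reach is approached as far as the arm can. A call with a gripper value outside its range is refused whole. The fingers move at their own pace and stop on an object; "force" is the grip in N (left out, the last holds). Time passes only in rows, so rows that repeat a pose let the fingers close, or fill a call up. It gives the time, the measured TCP pose, the force and the opening at its end, in the units of the state.
- sense(): the state, without advancing time (a new reading comes with each control period).
- cams.read_camera(name): name is "scene" or "top"; returns the picture (384x512x3 uint8, red, green, blue); there is no depth.
- cams.camera_model(name): a dict with "fx", "fy", "cx", "cy" (pixels), "extrinsics" (4x4, takes a point from camera to world coordinates). Camera axes: x right, y up, looking along -z (the intrinsics and any distortion apply to the point x, -y, -z); pixel columns grow to the right and rows downward; lengths in m; the calibration is good to about 2 mm. A picture is of the moment at which its call begins. camera_model takes no time and is no camera call.
- arm.job_done(): hands the job in, once; it reports no verdict.
The state is a dict: "time": time; "joints": joint angles; "joint_velocities": joint speeds; "joint_efforts": joint torques, N m; "eef_pos": TCP position; "ee_rot": TCP orientation; "wrist_force": force on the tool from outside, world axes, zero at the start; "ft_torque": the same for the moment, N m; "gripper_width": finger opening in m.
Only numpy, scipy, OpenCV 4.12 (cv2) and the standard library are available. Lean on these libraries where they do the work, as an engineer would, in place of code of your own. Each camera call takes 0.05 s, during which the arm holds its last target. There are 200 camera calls.

## Working session

There is one attempt and no reset: what is moved stays moved. The work goes in short steps, Python scripts to look and compute and a tool call to move; the robot and the scene stay as the last step left them, time stands still between calls to the robot, and variables do not carry over. Pictures are saved under pics/ and viewed, about 8 in all and at most 12, crops included, and the job is handed in when it is done.

Besides the shell and the picture viewer there is one more tool, called by a JSON object that holds its "name" and its "arguments". servo_tool: Moves the arm, as the interface text tells. Its arguments: {"type":"object","properties":{"motion":{"type":"array"},"force":{"type":"number"}},"required":["motion"]}

```bash
mkdir -p pics
python3 - <<'E'
from workcell import sense,cams,arm
import cv2
s=sense();print(s)
for n in("scene","top"):
    im=cams.read_camera(n);cv2.imwrite(f"pics/{n}0.png",im[:,:,::-1])
    print(n,cams.camera_model(n))
a=[cv2.imread(f"pics/{n}0.png") for n in("scene","top")]
cv2.imwrite("pics/s.png",cv2.resize(a[0],(800,600)));cv2.imwrite("pics/t.png",cv2.resize(a[1],(800,600)))
E
```

```text
{'time': 0.0, 'joints': array([ 1.24141155e+00,  3.51264203e-01,  1.65243951e+00,  5.82491057e-06,
        1.13910370e+00, -8.45975578e-02]), 'joint_velocities': array([-0.00125265, -0.00106114,  0.00054948, -0.00158997, -0.00040218,
       -0.00112628]), 'joint_efforts': array([-6.55347721e-04, -5.06113672e+01, -2.91403323e+01, -1.63205736e-04,
        4.57466158e-03,  2.94286315e-05]), 'eef_pos': array([0.13316023, 0.53330415, 0.24473724]), 'ee_rot': array([-0.43544796,  0.55766482,  0.43498151,  0.55694354]), 'wrist_force': array([ 0.00708242,  0.43245696, -0.72665836]), 'ft_torque': array([0.03698119, 0.02043678, 0.02972214]), 'gripper_width': 0.08528539017530594}
scene {'fx': 387.35377849396923, 'fy': 387.35377849396923, 'cx': 255.99520090669841, 'cy': 195.8214858036325, 'extrinsics': array([[ 0.57740416,  0.34694184, -0.73907766, -0.55745365],
       [-0.81613607,  0.21982591, -0.53441415, -0.64974745],
       [-0.02294221,  0.91176089,  0.41008015,  0.65839643],
       [ 0.        ,  0.        ,  0.        ,  1.        ]])}
top {'fx': 482.69066870383125, 'fy': 482.69066870383125, 'cx': 251.41318086658228, 'cy': 184.82389197553232, 'extrinsics': array([[ 0.0190003 ,  0.99745614, -0.06870403,  0.39344201],
       [-0.9998063 ,  0.01860234, -0.00642766,  0.09900731],
       [-0.00513325,  0.06881285,  0.99761638,  1.47590703],
       [ 0.        ,  0.        ,  0.        ,  1.        ]])}
```

View pics/t.png

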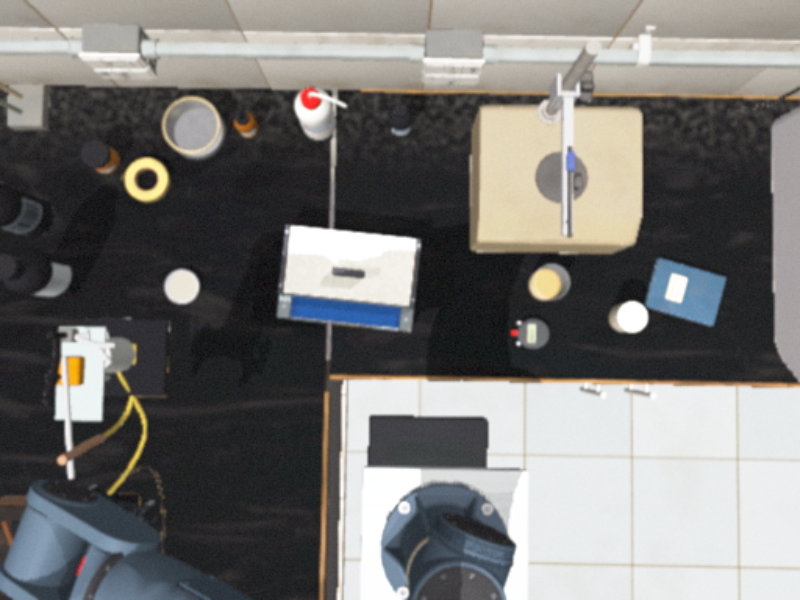

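View pics/s.png

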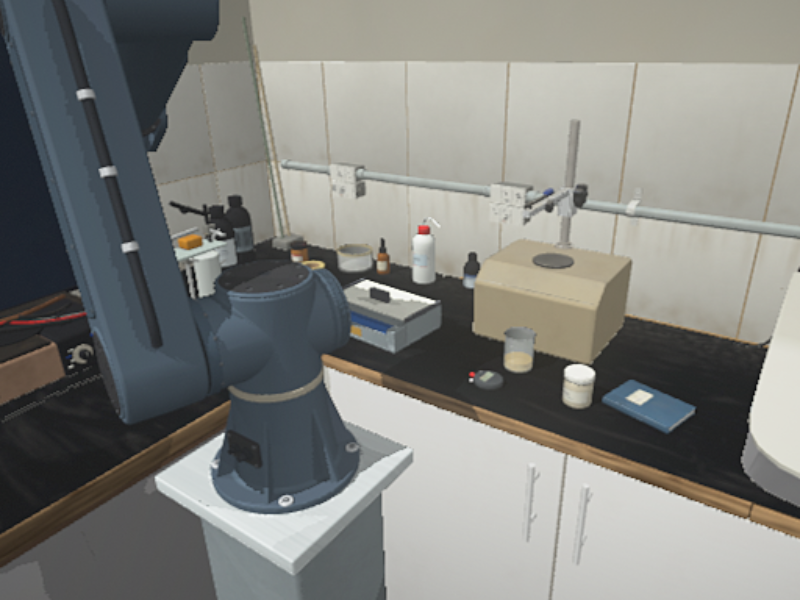

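The top view shows the case at about (278–420, 226–332) of 800x600, with its ledge facing the robot. The petri dish is at (182,286), and the beaker, stopwatch and jar are well to the right. I'll enlarge the case to get its corners.

Run:
```python
import cv2
a=cv2.imread("pics/top0.png")[138:218,172:274]
cv2.imwrite("pics/c.png",cv2.resize(a,None,fx=7,fy=7,interpolation=cv2.INTER_CUBIC))
```

```text
(no output)
```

View pics/c.png

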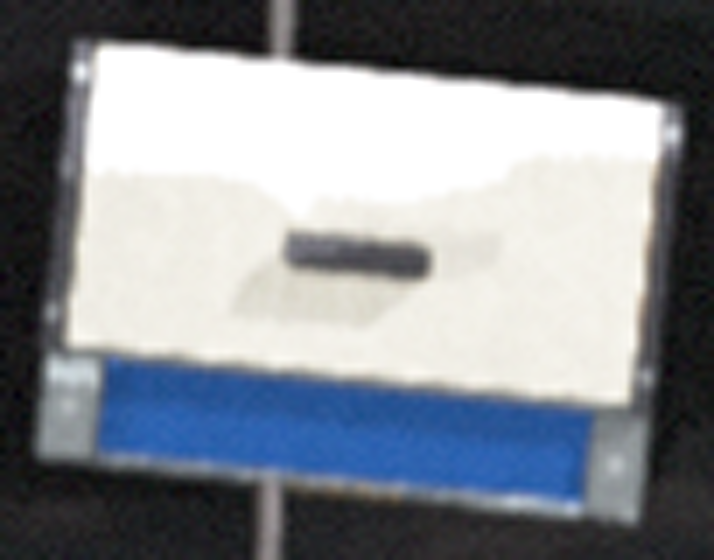

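```bash
cat > h.py <<'E'
import numpy as np
from workcell import sense,cams,arm
from scipy.spatial.transform import Rotation as R
def proj(n,P):
    m=cams.camera_model(n);E=m["extrinsics"];q=(np.atleast_2d(P)-E[:3,3])@E[:3,:3]
    return np.c_[m["cx"]+m["fx"]*q[:,0]/-q[:,2], m["cy"]+m["fy"]*-q[:,1]/-q[:,2]]
def case(p,C): # case->world
    c,s=np.cos(p[2]),np.sin(p[2]);C=np.atleast_2d(C)
    return np.c_[p[0]+c*C[:,0]-s*C[:,1],p[1]+s*C[:,0]+c*C[:,1],C[:,2]]
E
python3 - <<'E'
from h import *
from scipy.optimize import least_squares
C=np.array([[-85,104,40],[-85,-104,40],[-88,128,52],[-88,-128,52],[88,128,69],[88,-128,69],[5,0,92.5]])/1e3
U=np.array([[98,453],[585,500],[36,458],[640,522],[75,42],[683,103],[358,252]])
U=(U+.5)/7-.5+[172,138]
r=least_squares(lambda p:(proj("top",case(p,C))-U).ravel(),[.5,.1,0])
p=r.x;print(p,np.degrees(p[2]));print(r.fun.reshape(-1,2).round(2))
np.save("p.npy",p)
for c in([-65,0,40],[-65,93,40],[-65,-93,40],[5,0,78.5]):print(c,case(p,np.array(c)/1e3).round(4))
s=sense();print(R.from_quat(s["ee_rot"]).as_matrix().round(3))
E
```

```text
[ 0.51165252  0.19259924 -0.0824753 ] -4.725486426850897
[[-0.02  0.36]
 [-0.06  0.73]
 [ 0.08 -0.29]
 [ 0.09 -0.64]
 [ 0.27 -0.59]
 [ 0.04 -0.61]
 [-0.39  1.03]]
[-65, 0, 40] [[0.4469 0.198  0.04  ]]
[-65, 93, 40] [[0.4545 0.2906 0.04  ]]
[-65, -93, 40] [[0.4392 0.1053 0.04  ]]
[5, 0, 78.5] [[0.5166 0.1922 0.0785]]
[[-0.    -0.97   0.242]
 [-0.001  0.242  0.97 ]
 [-1.     0.    -0.001]]
```

{"name": "servo_tool", "arguments": {"motion": [0, 5, -35, -16, 0, 0, 0, 0, 15, -80, -37, -0.3, 0, 0, 0, 30, -125, -58, -0.6, 0, 0, 0, 50, -170, -79, -0.9, 0, 0, 0, 70, -215, -100, -1.16, 0, 0, 0, 85, -260, -121, -1.16, 0, 0, 0, 100, -300, -140, -1.16, 0, 0, 0, 110, -330, -153, -1.16, 0, 0], "force": 40}}

```text
time: 0.9
eef_pos: [0.4176, 0.3033, 0.1343]
ee_rot: [-0.479, 0.521, 0.479, 0.52]
wrist_force: [-0.3, 0.6, -0.1]
gripper_width: -0.0001
```

```bash
cat >> h.py <<'E'
def st():
    s=sense();p=np.load("p.npy");M=R.from_quat(s["ee_rot"]).as_matrix()
    cR=R.from_euler("z",p[2]).as_matrix();e=s["eef_pos"]-[p[0],p[1],0]
    print("t",round(s["time"],2),"world",s["eef_pos"].round(4),"case mm",(cR.T@e*1e3).round(2),"w",round(s["gripper_width"]*1e3,1),"F case",(cR.T@s["wrist_force"]).round(2))
    print("tool axes in case\n",(cR.T@M).round(4))
    return s,cR,M
def go(c):  # tool shift mm to reach case point (mm), plus turn units to get x down, z along case y
    s,cR,M=st();p=np.load("p.npy");T=case(p,np.array(c)/1e3)[0]
    G=cR@np.array([[0,-1,0],[0,0,1],[-1,0,0]])
    print("shift",(M.T@(T-s["eef_pos"])*1e3).round(2),"turn",(np.degrees(R.from_matrix(M.T@G).as_rotvec())/8).round(3))
E
python3 -c "
from h import *
go([-66,78,85])"
```

```text
t 0.9 world [0.4176 0.3033 0.1343] case mm [-102.87  102.53  134.28] w -0.1 F case [-0.33  0.57 -0.06]
tool axes in case
 [[-7.e-04 -1.e+00  1.e-03]
 [-6.e-04  1.e-03  1.e+00]
 [-1.e+00  7.e-04 -6.e-04]]
shift [ 49.27 -36.92 -24.47] turn [-0.007 -0.004 -0.005]
```

{"name": "servo_tool", "arguments": {"motion": [0, 0, -20, -13, 0, 0, 0, 0, 15, -37, -24.5, 0, 0, 0, 0, 40, -37, -24.5, 0, 0, 0, 0, 60, -37, -24.5, 0, 0, 0, 0, 68, -37, -24.5, 0, 0, 0, 0, 72, -37, -24.5, 0, 0, 0, 0, 72, -37, -24.5, 0, 0, 0, 0, 72, -37, -24.5, 0, 0, 0]}}

```text
time: 1.7
eef_pos: [0.4515, 0.278, 0.0641]
ee_rot: [-0.479, 0.52, 0.479, 0.521]
wrist_force: [0.4, -0.4, 1.0]
gripper_width: 0.0003
```

```bash
python3 -c "
from h import *
go([-66,78,55])"
```

```text
t 1.7 world [0.4515 0.278  0.0641] case mm [-66.97  80.2   64.07] w 0.3 F case [ 0.43 -0.41  0.96]
tool axes in case
 [[ 1.e-03 -1.e+00  1.e-04]
 [ 6.e-04  1.e-04  1.e+00]
 [-1.e+00 -1.e-03  6.e-04]]
shift [ 9.07 -0.96 -2.2 ] turn [-0.     0.004  0.007]
```

{"name": "servo_tool", "arguments": {"motion": [0, 2, 0, 0, 0, 0, 0, 0, 4, 0, 0, 0, 0, 0, 0, 5, 0, 0, 0, 0, 0, 0, 6, 0, 0, 0, 0, 0, 0, 7, 0, 0, 0, 0, 0, 0, 7.5, 0, 0, 0, 0, 0, 0, 7.5, 0, 0, 0, 0, 0, 0, 7.5, 0, 0, 0, 0, 0]}}

```text
time: 2.5
eef_pos: [0.4512, 0.2777, 0.0558]
ee_rot: [-0.479, 0.52, 0.479, 0.52]
wrist_force: [-0.1, -0.5, -0.3]
gripper_width: 0.0003
```

```bash
python3 -c "
from h import *
go([-66,78,54])"
```

```text
t 2.5 world [0.4512 0.2777 0.0558] case mm [-67.25  79.83  55.79] w 0.3 F case [-0.1  -0.56 -0.31]
tool axes in case
 [[-0.e+00 -1.e+00  4.e-04]
 [ 0.e+00  4.e-04  1.e+00]
 [-1.e+00  0.e+00  0.e+00]]
shift [ 1.79 -1.25 -1.83] turn [-0.003  0.    -0.   ]
```

{"name": "servo_tool", "arguments": {"motion": [0, 0.5, 0, 0, 0, 0, 0, 0, 0.5, 0, 0, 0, 0, 0, 0, 1, 0, 0, 0, 0, 0, 0, 1, 0, 0, 0, 0, 0, 0, 1.5, 0, 0, 0, 0, 0, 0, 1.5, 0, 0, 0, 0, 0, 0, 2, 0, 0, 0, 0, 0, 0, 2, 0, 0, 0, 0, 0]}}

```text
time: 3.3
eef_pos: [0.4512, 0.2777, 0.0538]
ee_rot: [-0.479, 0.52, 0.479, 0.52]
wrist_force: [-0.1, -0.6, 1.9]
gripper_width: 0.0002
```

{"name": "servo_tool", "arguments": {"motion": [0, 0.3, 0, 0, 0, 0, 0, 0, 0.3, 0, 0, 0, 0, 0, 0, 0.6, 0, 0, 0, 0, 0, 0, 0.6, 0, 0, 0, 0, 0, 0, 0.6, 0, 0, 0, 0, 0, 0, 0.6, 0, 0, 0, 0, 0, 0, 0.6, 0, 0, 0, 0, 0, 0, 0.6, 0, 0, 0, 0, 0]}}

```text
time: 4.1
eef_pos: [0.4512, 0.2777, 0.0532]
ee_rot: [-0.479, 0.52, 0.479, 0.52]
wrist_force: [-0.5, -0.3, 2.1]
gripper_width: -0.0
```

{"name": "servo_tool", "arguments": {"motion": [0, 0.3, 0, 0, 0, 0, 0, 0, 0.6, 0, 0, 0, 0, 0, 0, 1, 0, 0, 0, 0, 0, 0, 1, 0, 0, 0, 0, 0, 0, 1, 0, 0, 0, 0, 0, 0, 1, 0, 0, 0, 0, 0, 0, 1, 0, 0, 0, 0, 0, 0, 1, 0, 0, 0, 0, 0]}}

```text
time: 4.9
eef_pos: [0.4512, 0.2777, 0.0522]
ee_rot: [-0.479, 0.52, 0.479, 0.52]
wrist_force: [0.4, -0.6, 2.2]
gripper_width: 0.0001
```

{"name": "servo_tool", "arguments": {"motion": [0, 0.5, 0, 0, 0, 0, 0, 0, 1, 0, 0, 0, 0, 0, 0, 1.5, 0, 0, 0, 0, 0, 0, 2, 0, 0, 0, 0, 0, 0, 2.5, 0, 0, 0, 0, 0, 0, 3, 0, 0, 0, 0, 0, 0, 3, 0, 0, 0, 0, 0, 0, 3, 0, 0, 0, 0, 0]}}

```text
time: 5.7
eef_pos: [0.4512, 0.2777, 0.0492]
ee_rot: [-0.479, 0.52, 0.479, 0.52]
wrist_force: [-0.6, -0.5, 2.8]
gripper_width: 0.0002
```

{"name": "servo_tool", "arguments": {"motion": [0, 0.5, 0, 0, 0, 0, 0, 0, 1, 0, 0, 0, 0, 0, 0, 1.5, 0, 0, 0, 0, 0, 0, 2, 0, 0, 0, 0, 0, 0, 2, 0, 0, 0, 0, 0, 0, 2.4, 0, 0, 0, 0, 0, 0, 2.4, 0, 0, 0, 0, 0, 0, 2.4, 0, 0, 0, 0, 0]}}

```text
time: 6.5
eef_pos: [0.4512, 0.2778, 0.0472]
ee_rot: [-0.479, 0.52, 0.479, 0.52]
wrist_force: [-2.7, -0.6, 8.6]
gripper_width: -0.0002
```

{"name": "servo_tool", "arguments": {"motion": [0, 0.3, 0, 0, 0, 0, 0, 0, 0.6, 0, 0, 0, 0, 0, 0, 0.9, 0, 0, 0, 0, 0, 0, 1.2, 0, 0, 0, 0, 0, 0, 1.5, 0, 0, 0, 0, 0, 0, 1.8, 0, 0, 0, 0, 0, 0, 1.8, 0, 0, 0, 0, 0, 0, 1.8, 0, 0, 0, 0, 0]}}

```text
time: 7.3
eef_pos: [0.4512, 0.2777, 0.0454]
ee_rot: [-0.479, 0.52, 0.479, 0.52]
wrist_force: [-2.5, -1.0, 8.6]
gripper_width: -0.0001
```

{"name": "servo_tool", "arguments": {"motion": [0, 0.3, 0, 0, 0, 0, 0, 0, 0.6, 0, 0, 0, 0, 0, 0, 0.9, 0, 0, 0, 0, 0, 0, 1.2, 0, 0, 0, 0, 0, 0, 1.5, 0, 0, 0, 0, 0, 0, 1.5, 0, 0, 0, 0, 0, 0, 1.5, 0, 0, 0, 0, 0, 0, 1.5, 0, 0, 0, 0, 0]}}

```text
time: 8.1
eef_pos: [0.4512, 0.2778, 0.0439]
ee_rot: [-0.479, 0.52, 0.479, 0.52]
wrist_force: [-2.1, -0.5, 8.8]
gripper_width: -0.0003
```

Run:
```python
from h import *
import cv2
st()
a=cams.read_camera("top")[:,:,::-1];cv2.imwrite("pics/top1.png",a)
cv2.imwrite("pics/c1.png",cv2.resize(a[138:218,172:274],None,fx=7,fy=7,interpolation=cv2.INTER_CUBIC))
```

```text
t 8.1 world [0.4512 0.2778 0.0439] case mm [-67.23  79.9   43.87] w -0.3 F case [-2.02 -0.71  8.8 ]
tool axes in case
 [[ 1.e-04 -1.e+00  3.e-04]
 [ 1.e-04  3.e-04  1.e+00]
 [-1.e+00 -1.e-04  1.e-04]]
```

View pics/c1.png

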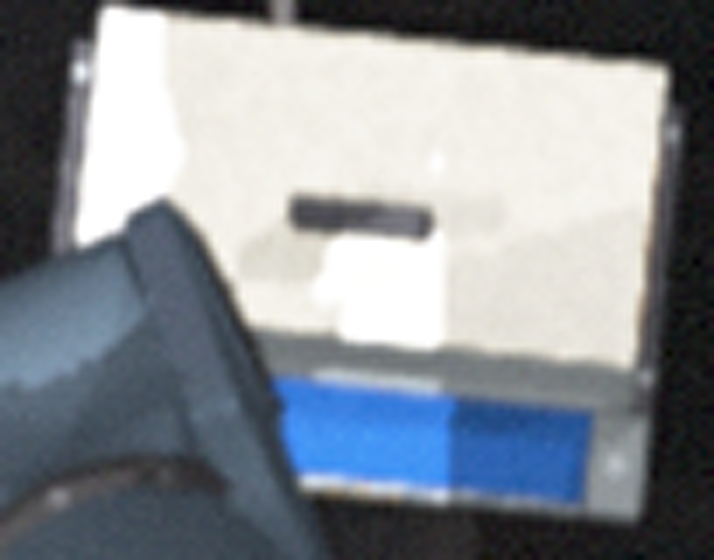

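The lid has sprung: the grip has moved back about 37 crop pixels, from row 252 to row 215, which is roughly 15 mm. I'll lift out, move to just in front of the grip and go down.

{"name": "servo_tool", "arguments": {"motion": [0, -10, 0, 0, 0, 0, 0, 0, -35, 0, 0, 0, 0, 0, 0, -65, 0, 0, 0, 0, 0, 0, -72, -20, -25, 0, 0, 0, 0, -72, -40, -55, 0, 0, 0, 0, -72, -58, -80, 0, 0, 0, 0, -66, -59, -80, 0, 0, 0, 0, -60, -59, -80, 0, 0, 0]}}

```text
time: 8.95
eef_pos: [0.5034, 0.1928, 0.1031]
ee_rot: [-0.478, 0.521, 0.479, 0.521]
wrist_force: [-0.9, 0.0, -0.5]
gripper_width: -0.0
```

```bash
python3 -c "
from h import *
go([-8,0,85])"
```

```text
t 8.95 world [0.5034 0.1928 0.1031] case mm [ -8.29  -0.44 103.08] w -0.0 F case [-0.9  -0.03 -0.51]
tool axes in case
 [[-2.0e-04 -1.0e+00  1.7e-03]
 [ 0.0e+00  1.7e-03  1.0e+00]
 [-1.0e+00  2.0e-04  0.0e+00]]
shift [18.08 -0.3   0.44] turn [-0.012  0.    -0.002]
```

{"name": "servo_tool", "arguments": {"motion": [0, 5, 0, 0, 0, 0, 0, 0, 10, 0, 0, 0, 0, 0, 0, 14, 0, 0, 0, 0, 0, 0, 18, 0, 0, 0, 0, 0, 0, 18, -2, 0, 0, 0, 0, 0, 18, -5, 0, 0, 0, 0, 0, 18, -8, 0, 0, 0, 0, 0, 18, -11, 0, 0, 0, 0]}}

```text
time: 9.75
eef_pos: [0.5148, 0.1922, 0.0857]
ee_rot: [-0.479, 0.52, 0.479, 0.52]
wrist_force: [-0.2, -0.1, -0.8]
gripper_width: 0.0001
```

```bash
python3 -c "
from h import *
go([82,0,85])"
```

```text
t 9.75 world [0.5148 0.1922 0.0857] case mm [ 3.18 -0.15 85.7 ] w 0.1 F case [-0.23 -0.14 -0.83]
tool axes in case
 [[ 5.e-04 -1.e+00  4.e-04]
 [ 2.e-04  4.e-04  1.e+00]
 [-1.e+00 -5.e-04  2.e-04]]
shift [  0.74 -78.82   0.18] turn [-0.003  0.001  0.003]
```

{"name": "servo_tool", "arguments": {"motion": [0, 0, -6, 0, 0, 0, 0, 0, 0, -14, 0, 0, 0, 0, 0, 0, -23, 0, 0, 0, 0, 0, 0, -32, 0, 0, 0, 0, 0, 0, -41, 0, 0, 0, 0, 0, 0, -50, 0, 0, 0, 0, 0, 0, -59, 0, 0, 0, 0, 0, 0, -66, 0, 0, 0, 0]}}

```text
time: 10.55
eef_pos: [0.5809, 0.1866, 0.0854]
ee_rot: [-0.479, 0.52, 0.479, 0.52]
wrist_force: [-1.2, -0.9, 1.0]
gripper_width: 0.0
```

```bash
python3 -c "
from h import *
go([82,0,85])"
```

```text
t 10.55 world [0.5809 0.1866 0.0854] case mm [69.5  -0.31 85.39] w 0.0 F case [-1.09 -0.98  0.96]
tool axes in case
 [[-0.e+00 -1.e+00  5.e-04]
 [-1.e-04  5.e-04  1.e+00]
 [-1.e+00  0.e+00 -1.e-04]]
shift [  0.39 -12.5    0.31] turn [-0.003 -0.001 -0.   ]
```

{"name": "servo_tool", "arguments": {"motion": [0, 0, -3, 0, 0, 0, 0, 0, 0, -5, 0, 0, 0, 0, 0, 0, -7, 0, 0, 0, 0, 0, 0, -8.5, 0, 0, 0, 0, 0, 0, -10, 0, 0, 0, 0, 0, 0, -11, 0, 0, 0, 0, 0, 0, -12, 0, 0, 0, 0, 0, 0, -12, 0, 0, 0, 0]}}

```text
time: 11.35
eef_pos: [0.5922, 0.1858, 0.0855]
ee_rot: [-0.479, 0.52, 0.479, 0.52]
wrist_force: [-0.6, -0.8, -0.6]
gripper_width: 0.0001
```

{"name": "servo_tool", "arguments": {"motion": [0, 0, -0.5, 0, 0, 0, 0, 0, 0, -1, 0, 0, 0, 0, 0, 0, -1.5, 0, 0, 0, 0, 0, 0, -2, 0, 0, 0, 0, 0, 0, -2.5, 0, 0, 0, 0, 0, 0, -3, 0, 0, 0, 0, 0, 0, -3, 0, 0, 0, 0, 0, 0, -3, 0, 0, 0, 0]}}

```text
time: 12.15
eef_pos: [0.5946, 0.1856, 0.0855]
ee_rot: [-0.479, 0.521, 0.479, 0.52]
wrist_force: [-5.1, -0.3, 1.9]
gripper_width: -0.0001
```

Run:
```python
from h import *
import cv2
st()
a=cams.read_camera("top")[:,:,::-1];b=cams.read_camera("scene")[:,:,::-1]
A=cv2.resize(a[108:218,172:282],(540,540),interpolation=cv2.INTER_CUBIC)
cv2.imwrite("pics/c2.png",A);cv2.imwrite("pics/sc2.png",b)
```

```text
t 12.15 world [0.5946 0.1856 0.0855] case mm [83.25 -0.18 85.54] w -0.1 F case [-5.02 -0.74  1.92]
tool axes in case
 [[-1.1e-03 -1.0e+00  3.0e-04]
 [-1.0e-04  3.0e-04  1.0e+00]
 [-1.0e+00  1.1e-03 -1.0e-04]]
```

View pics/c2.png

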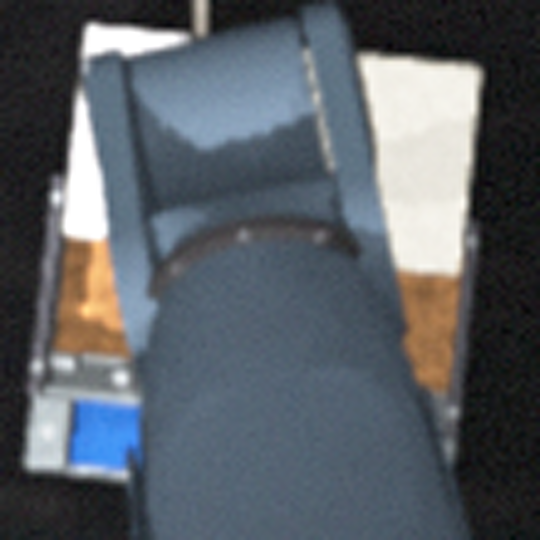

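The lid is against its stop: the reaction is 5 N and TCP x is 83, against 82 predicted. I'll back off, rise and swing clear for a check.

{"name": "servo_tool", "arguments": {"motion": [0, 0, 5, 0, 0, 0, 0, 0, -3, 12, 0, 0, 0, 0, 0, -25, 14, 0, 0, 0, 0, 0, -60, 14, 0, 0, 0, 0, 0, -100, 14, 20, 0, 0, 0, 0, -125, 30, 60, 0, 0, 0, 0, -130, 60, 100, 0, 0, 0, 0, -130, 90, 140, 0, 0, 0]}}

```text
time: 13.05
eef_pos: [0.5165, 0.3337, 0.2174]
ee_rot: [-0.479, 0.519, 0.478, 0.522]
wrist_force: [0.4, 0.6, -1.0]
gripper_width: -0.0001
```

{"name": "servo_tool", "arguments": {"motion": [0, 0, 30, 35, 0, 0, 0, 0, 0, 60, 70, 0, 0, 0, 0, 0, 90, 100, 0, 0, 0, 0, 0, 110, 130, 0, 0, 0, 0, 0, 120, 150, 0, 0, 0, 0, 0, 120, 150, 0, 0, 0, 0, 0, 120, 150, 0, 0, 0, 0, 0, 120, 150, 0, 0, 0]}}

```text
time: 13.85
eef_pos: [0.4103, 0.4908, 0.2156]
ee_rot: [-0.479, 0.52, 0.479, 0.521]
wrist_force: [0.6, -0.5, 0.7]
gripper_width: -0.0003
```

Run:
```python
from h import *
import cv2
st();p=np.load("p.npy")
a=cams.read_camera("top")[:,:,::-1]
cv2.imwrite("pics/t3.png",cv2.resize(a[88:238,90:430],None,fx=2.3,fy=2.3,interpolation=cv2.INTER_CUBIC))
cv2.imwrite("pics/c3.png",cv2.resize(a[108:218,172:282],(770,770)[:1]*2 if 0 else (590,590),interpolation=cv2.INTER_CUBIC))
k=590/110
for d in(85,95):
  for c in([5+d,0,92.5],[-43+d,100,64.5],[-43+d,-100,64.5]):
    print(d,c,((proj("top",case(p,np.array(c)/1e3))-[172,108]+.5)*k).round(0))
```

```text
t 13.85 world [0.4103 0.4908 0.2156] case mm [-125.54  288.86  215.62] w -0.3 F case [ 0.63 -0.46  0.68]
tool axes in case
 [[ 2.0e-04 -1.0e+00  1.2e-03]
 [-0.0e+00  1.2e-03  1.0e+00]
 [-1.0e+00 -2.0e-04 -0.0e+00]]
85 [90, 0, 92.5] [[289. 204.]]
85 [42, 100, 64.5] [[102. 279.]]
85 [42, -100, 64.5] [[465. 316.]]
95 [100, 0, 92.5] [[291. 185.]]
95 [52, 100, 64.5] [[104. 261.]]
95 [52, -100, 64.5] [[466. 298.]]
```

View pics/c3.png

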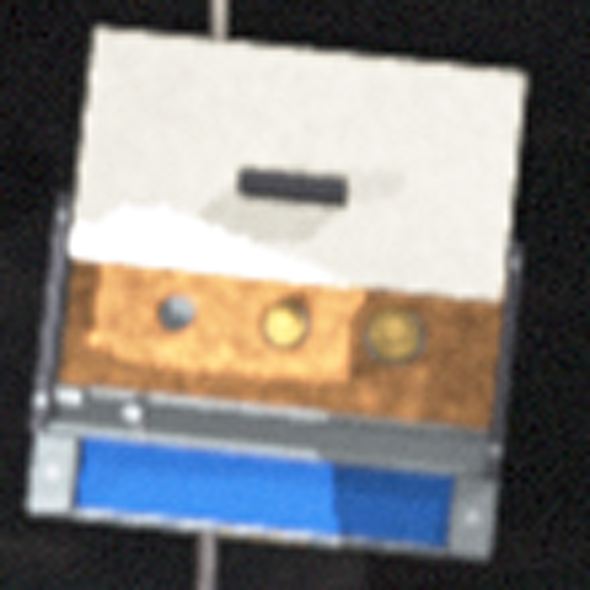

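View pics/t3.png

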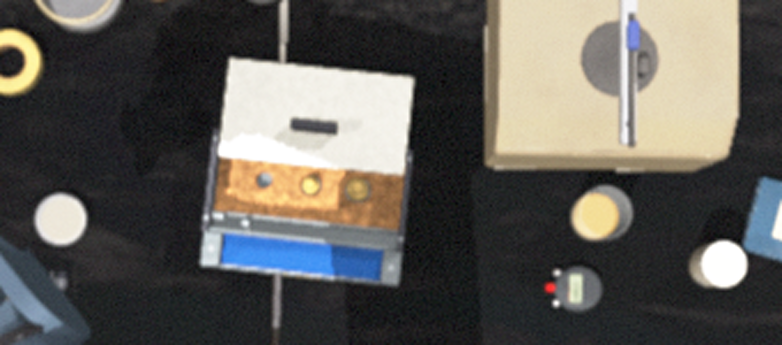

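The close view has the grip at (292,187) and the lid front edge at about rows 262 to 298. Both match the prediction for 95 mm of travel. The brass weights show as round tops at (287,323) and (394,334), the ledge is level again, and the bystanders haven't moved. The arm is clear, so I'm handing in.

```bash
python3 -c "
from workcell import arm
print(arm.job_done())"
```

```text
the job is handed in; nothing more can be done
None
```

I opened the case and handed the job in at about 14 s of the 72 s limit.

- **Finding the recess:** My first touch, about 80 mm left of the ledge's middle, happened to land on the trapdoor. It gave way at about 2 N, so I did not have to feel along the ledge.
- **Pressing the catch:** I pressed about 10 mm down, with readings no higher than about 9 N. That is slightly below the 10–12 N you gave, but the next picture showed the lid sprung about 15 mm.
- **Opening the lid:** I pushed the grip straight back until it met the stop, with about 5 N of reaction, then backed off and moved the arm clear.

**Last checks:** In the final top view, the grip and the lid's front edge are where they should be for the full 95 mm of opening. Both brass weights look upright in their nests. I had no starting picture of them under the lid, so I could not measure whether they had shifted. The ledge looks level, so the catch appears to be released. The beaker, jar, stopwatch and petri dish look unmoved. The wrist force was within sensor noise. No check failed.

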